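# Tidy the microscope bench

## Task

Tidy the microscope bench: lay one slide mailer flat in each bay of the aluminium tray, stand the slim objective in the small well and the wide objective in the large well of the wooden block, and put the immersion-oil bottle back in the empty middle place of the white bottle rack. Keep the objectives and the bottle upright and set them down gently, without dropping them, and leave the two stain bottles standing in the rack.

Things in the scene. Friction and masses are not known exactly. Their poses are not given: they have to be found in the camera images.
- mailer_a: One of two identical five-slide mailers: a closed white plastic box with a paper label on top, 84 mm long (its x) x 34 mm wide (its y) x 22 mm tall, about 45 g, lying flat on the bench; origin at the centre of its underside. Either mailer may go in either bay of the tray.
- mailer_b: One of two identical five-slide mailers: a closed white plastic box with a paper label on top, 84 mm long (its x) x 34 mm wide (its y) x 22 mm tall, about 45 g, lying flat on the bench; origin at the centre of its underside. Either mailer may go in either bay of the tray.
- slim_lens: The slim microscope objective: bright steel, standing on its screw-thread end, 48 mm tall; thread 21 mm in diameter for the lowest 5 mm, barrel 24 mm in diameter from 5 to 31 mm, then a nose tapering to 11 mm at the top; about 110 g; origin at the centre of its underside, z up.
- wide_lens: The wide low-power microscope objective: bright steel, standing on its screw-thread end, 38 mm tall; thread 25 mm in diameter for the lowest 5 mm, barrel 38 mm in diameter from 5 to 33 mm, bevelled to 33 mm at the top, with a large glass front in a black ring; about 160 g; origin at the centre of its underside, z up.
- oil_bottle: The immersion-oil bottle, the only dropper bottle out on the bench at the start: amber glass dropper bottle with a paper label and a black cap: body 32 mm in diameter and straight to 45 mm, shoulder to 53 mm, cap 21 mm in diameter from 56 to 68 mm, pointed tip to 76 mm; about 75 g; origin at the centre of its underside, z up.
- mailer_tray: Aluminium mailer tray, fixed to the bench, 112 mm (its x) x 136 mm (its y), 11 mm tall: floor 4 mm thick, so walls 7 mm high above it and 4 mm thick. A 4 mm divider along its x parts it into two bays, each 104 mm (x) x 62 mm (y) inside, centred at y = -33 mm and y = +33 mm; a mailer lies flat in a bay with its length along the tray's x. Origin at the centre of its underside, on the bench.
- lens_block: Objective block of brown wood, fixed to the bench, 72 mm (its x) x 136 mm (its y) x 22 mm tall, with two round flat-bottomed wells lined with black rubber, 10 mm deep (well floor 12 mm above the bench): the small one, 40 mm in diameter, at y = -38 mm is for the slim objective, the large one, 54 mm in diameter, at y = +30 mm for the wide objective. Origin at the centre of its underside.
- bottle_rack: Bottle rack of white plastic, fixed to the bench, 72 mm (its x) x 196 mm (its y) x 24 mm tall, with three round flat-bottomed places in a row, each 50 mm in diameter and 12 mm deep (floor 12 mm above the bench), at y = -64, 0 and +64 mm. The two outer places hold stain bottles; the middle one is empty. Origin at the centre of its underside.
- stain_bottle_a: A stain bottle standing in the place at y = -64 mm of the bottle rack, to be left there; the same shape as the oil bottle: amber glass dropper bottle with a paper label and a black cap: body 32 mm in diameter and straight to 45 mm, shoulder to 53 mm, cap 21 mm in diameter from 56 to 68 mm, pointed tip to 76 mm; about 75 g; origin at the centre of its underside, z up.
- stain_bottle_b: A stain bottle standing in the place at y = +64 mm of the bottle rack, to be left there; the same shape as the oil bottle: amber glass dropper bottle with a paper label and a black cap: body 32 mm in diameter and straight to 45 mm, shoulder to 53 mm, cap 21 mm in diameter from 56 to 68 mm, pointed tip to 76 mm; about 75 g; origin at the centre of its underside, z up.
Mind the look-alikes: they are no part of the job. Of the things that look like the mailer_tray, the smaller one is meant.

How it is judged:
By the outcome, as a careful person would: the job done as asked, in the order asked, and still so for the second after the job is handed in, with the robot touching nothing.
It also fails if it takes over 136 s, if anything falls off the work surface, if the arm or the gripper's body presses on something with over 40 N, if the wrist force passes 120 N, or if a joint passes its speed limit or range.

## Robot

A 6-joint arm with a two-finger parallel gripper is mounted at the origin on the work surface. World frame = base frame: x ahead of the robot, y to its left, z up, the work surface at z = 0. Lengths are in m, angles in degrees, forces in N, time in s.
With the tool pointing down it reaches from about 0.4 to 0.825 m from the base axis. Payload 7 kg.
Tool frame: the origin (TCP) lies midway between the tips of the shut fingers; the grasp point (between the pads) lies 19 mm behind it; z points along the fingers, y is the line along which they close (so a half turn about z gives the same grasp; the last joint's range is limited). The gripper opens to 88 mm and grips with 3 to 60 N. Pads are 19 mm wide; open, the fingers measure 130 mm over their backs; the gripper's body (78 mm by 193 mm) begins 47 mm behind the grasp point.
Start: joints at [-47.492, 20.546, 0.682, 0, -70.136, -16.507], TCP at [0.296, -0.607, 0.227] pointing down, gripper open.
Joint ranges: [-176.03, 176.03], [-82.01, 121.73], [-58.28, 71.71], [-173.87, 95.51], [-174.79, -0.11], [-173.66, 173.66]. Speed limits (degrees/s): [136.94, 136.94, 172.46, 180, 180, 180].

## Interface

Orientations are given as [roll, pitch, yaw] about the fixed x, y, z axes, in that order (R = Rz(yaw) Ry(pitch) Rx(roll)).
In Python, from plant import r gives the robot as it stands.
- The arm moves only by the tool carry_out, never from a script. Its argument "deltas" is a list of rows, each a list of 3 entries, a list of its own where there are three numbers: the opening, from 0 (shut) to 1 (fully open), then the shift along the tool's x, y, z in mm, then the turn, a rotation vector about the tool's x, y, z in rad. In form: [[gripper, [tx, ty, tz], [rx, ry, rz]], ...]. A call has 1 to 12 rows; each row is the pose to reach, as a shift and turn from the pose commanded when the call began, along the tool's axes at that moment; what a row does not reach only later rows make up. A row lasts 1/10 s, in which the tool goes at most 50 mm and 8.59 degrees, less where a joint would pass 70% of its speed; a pose out of reach is approached as far as the arm can. A call with a gripper value outside its range is refused whole. The fingers move at their own pace and stop on an object; "squeeze" is the grip in N (left out, the last holds). Time passes only in rows, so rows that repeat a pose let the fingers close. It gives the time, the measured TCP pose, the force, the opening and the grip force at its end, in the units of the state.
- r.get_state(): the state, without advancing time (a new reading comes with each control period).
- r.capture(name): name is "scene" or "top"; returns (picture, depth): 384x512x3 uint8, red, green, blue; 384x512 float32, m along the optical axis (not along the pixel's ray), 0 where there is no reading.
- r.get_calibration(name): a dict with "fov_y" (degrees; the focal length in pixels is half the picture's height over the tangent of half this angle, whatever the lens; pixels are square), "cx", "cy" (the principal point, pixels), "view" (4x4, takes a point from world to camera coordinates). Camera axes: x right, y down, z forward; pixel columns grow to the right and rows downward; lengths in m; the calibration is good to about 2 mm. A picture is of the moment at which its call begins. get_calibration takes no time and is no camera call.
- r.close_job(): hands the job in; it is judged then, once.
The state is a dict: "time_s": time; "joints": joint angles; "qd": joint speeds; "joint_torque": joint torques, N m; "tcp_pos": TCP position; "eef_rot": TCP orientation; "contact_force": force on the tool from outside, world axes, zero at the start; "moment": the same for the moment, N m; "gripper_width": finger opening in m; "gripper_force": force on a finger pad.
Only numpy, scipy, OpenCV 4.12 (cv2) and the standard library are available. Lean on these libraries where they do the work, as an engineer would, in place of code of your own. Each camera call takes 0.05 s, during which the arm holds its last target. There are 200 camera calls.

## Working session

There is one attempt and no reset: what is moved stays moved. The work goes in short steps, Python scripts to look and compute and a tool call to move; the robot and the scene stay as the last step left them, time stands still between calls to the robot, and variables do not carry over. Pictures are saved under pics/ and viewed, at most 14 in all, crops included, and the job is handed in when it is done.

Besides the shell and the picture viewer there is one more tool, called as a command line: name --argument value ..., lists and objects as JSON in quotes. carry_out: Moves the arm, as the interface text tells. Its arguments: {"type":"object","properties":{"deltas":{"type":"array"},"squeeze":{"type":"number"}},"required":["deltas"]}

```bash
ls; mkdir -p pics
python3 - <<'E'
from plant import r
import cv2,numpy as np
for n in("top","scene"):
    p,d=r.capture(n); np.savez(f"{n}0.npz",p=p,d=d); cv2.imwrite(f"pics/{n}0.png",cv2.resize(p[...,::-1],(800,600),interpolation=cv2.INTER_CUBIC))
    c=r.get_calibration(n); print(n,c)
s=r.get_state();print(s)
E
```

```text
pics
top {'fov_y': 57.11119846699427, 'cx': 258.72474790653706, 'cy': 195.53105934355455, 'view': array([[-3.25791042e-04, -9.99999945e-01, -6.72286814e-05,
        -9.10018170e-03],
       [-9.82893622e-01,  3.32599722e-04, -1.84173880e-01,
         4.68874993e-01],
       [ 1.84173892e-01,  6.07644210e-06, -9.82893676e-01,
         1.15657280e+00],
       [ 0.00000000e+00,  0.00000000e+00,  0.00000000e+00,
         1.00000000e+00]])}
scene {'fov_y': 51.408083635262784, 'cx': 255.12517307611384, 'cy': 197.3590947306265, 'view': array([[ 0.86046985,  0.50893213, -0.02407762, -0.40794462],
       [ 0.26072834, -0.48043912, -0.83737625, -0.08942174],
       [-0.43773551,  0.7142593 , -0.5460964 ,  1.43224111],
       [ 0.        ,  0.        ,  0.        ,  1.        ]])}
{'time_s': 0.1, 'joints': array([-4.74927589e+01,  2.05879687e+01,  6.38550082e-01, -1.73998535e-02,
       -7.01354498e+01, -1.65089952e+01]), 'qd': array([-0.01576227, -0.08124878,  0.15992157,  0.01710772,  0.10044356,
       -0.00309967]), 'joint_torque': array([ 3.30653693e-04, -5.84162736e+01,  2.93750149e+01,  7.01539278e+00,
        1.01778569e-02, -7.90610056e-05]), 'tcp_pos': array([ 0.29568519, -0.60630285,  0.22570664]), 'eef_rot': array([ 1.79913982e+02, -8.43543682e-03, -1.54007672e+02]), 'contact_force': array([0.6818632 , 0.64053472, 0.34529076]), 'moment': array([ 0.06462056,  0.02677275, -0.07620022]), 'gripper_force': 0.0, 'gripper_width': 0.0876272254151144}
```

View pics/top0.png

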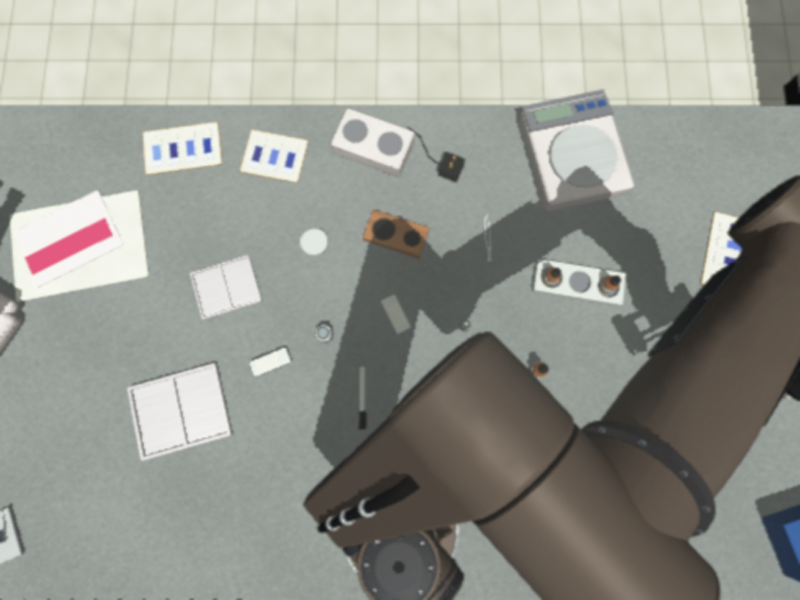

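View pics/scene0.png

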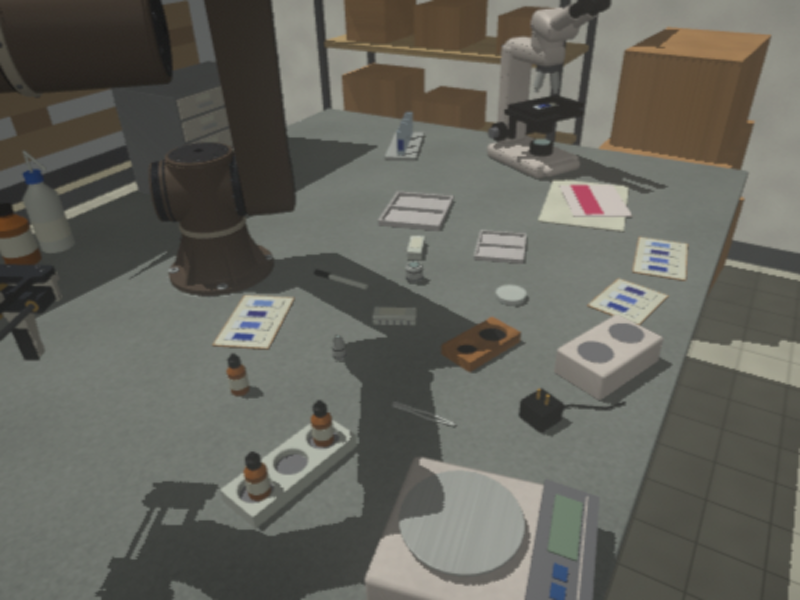

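Top view (800-px scale):
- Trays: small (225,287), large (180,410).
- Mailer candidates: white box (270,361), grey box in shadow (395,314).
- Lenses: wide (323,331), slim (465,323).
- Oil bottle: (538,368).
- Wooden block: (395,232); its look-alike is the white two-disc box (372,140).
- White rack: (580,283).

The smaller tray is the one meant. I'll measure these and check the candidates in one enlarged crop.

```bash
cat > h.py <<'E'
import numpy as np,cv2
from plant import r
from scipy.spatial.transform import Rotation as Ro
def cloud(n,d):
    c=r.get_calibration(n);f=d.shape[0]/2/np.tan(np.radians(c["fov_y"]/2))
    v,u=np.indices(d.shape);P=np.stack([(u-c["cx"])/f*d,(v-c["cy"])/f*d,d],-1)
    V=c["view"];return (P-V[:3,3])@V[:3,:3]
def ray(n,uv,z):
    c=r.get_calibration(n);f=192/np.tan(np.radians(c["fov_y"]/2));V=c["view"]
    uv=np.atleast_2d(uv);D=np.c_[(uv[:,0]-c["cx"])/f,(uv[:,1]-c["cy"])/f,np.ones(len(uv))]@V[:3,:3]
    o=-V[:3,:3].T@V[:3,3];return o+D*((z-o[2])/D[:,2])[:,None]
def go(x,y,z,yaw):
    """tool-frame shift (mm) and turn (rad) from the present pose to a tool-down target"""
    s=r.get_state();R=Ro.from_euler("xyz",s["eef_rot"],degrees=True)
    T=Ro.from_euler("xyz",[180,0,yaw],degrees=True)
    t=R.inv().apply(np.array([x,y,z])-s["tcp_pos"])*1000
    print(np.round(t,1),np.round((R.inv()*T).as_rotvec(),3),"t",s["time_s"],"w",s["gripper_width"],"F",np.round(s["contact_force"],1),s["gripper_force"],"q",np.round(s["joints"]))
E
python3 - <<'E'
from h import *
k=1.5625
a=np.load("top0.npz");P=cloud("top",a["d"])
print("bench z",np.median(P[150:180,60:100,2]), P[230:250,200:230,2].std())
for n,(u,v),R,lo,hi in [("mailA",(270,361),20,.012,.03),("mailB",(395,314),20,.012,.03),("tray",(225,287),34,.0085,.02),("traybig",(180,410),46,.0085,.02),("wide",(323,331),12,.02,.05),("slim",(465,323),12,.015,.06),("oil",(538,368),18,.02,.09),("block",(395,232),28,.016,.03),("rack",(580,283),40,.018,.03),("st",(552,275),14,.04,.1),("st2",(610,284),14,.04,.1)]:
    u,v=int(u/k),int(v/k);R=int(R)
    Q=P[v-R:v+R,u-R:u+R].reshape(-1,3);Q=Q[(Q[:,2]>lo)&(Q[:,2]<hi)]
    if len(Q)<5: print(n,len(Q));continue
    c,s,an=cv2.minAreaRect((Q[:,:2]*1000).astype(np.float32))
    print(n,len(Q),"rect",np.round(c,1),np.round(s,1),round(an,1),"zmed",np.round(np.percentile(Q[:,2],[50,98])*1000,1),"med",np.round(np.median(Q[:,:2],0)*1000,1))
t=a["p"][110:290,70:420,::-1];s=np.load("scene0.npz")["p"][140:300,130:350,::-1]
t=cv2.resize(t,(800,411),interpolation=cv2.INTER_CUBIC);t=np.clip(t*1.4,0,255).astype(np.uint8)
cv2.imwrite("pics/c1.png",t);cv2.imwrite("pics/c2.png",np.clip(cv2.resize(s,(800,582),interpolation=cv2.INTER_CUBIC)*1.4,0,255).astype(np.uint8))
E
```

```text
bench z 0.004554625716707364 0.07052204803395369
mailA 255 rect [349.9 284.8] [34.5 84.3] 22.0 zmed [22.3 27.1] med [350.2 284.8]
mailB 238 rect [455.4  12.2] [83.9 33. ] 26.1 zmed [22.  26.7] med [454.   10.6]
tray 266 rect [538.9 409.1] [160.1 151.4] 19.0 zmed [11.  15.6] med [516.5 397.7]
traybig 954 rect [260.8 508.4] [206.9 245.3] 15.8 zmed [12.3 19.3] med [243.5 480.2]
wide 102 rect [410.5 168.3] [35.9 36. ] 47.1 zmed [38.2 42.9] med [409.2 167.5]
slim 41 rect [ 427.9 -139.6] [20.1 19.6] 88.3 zmed [37.2 49.3] med [ 427.2 -139. ]
oil 87 rect [ 331.4 -296.1] [31.5 26.7] 15.4 zmed [48.8 77.1] med [ 329.6 -293.2]
block 522 rect [642.9  12. ] [136.7  72.7] 71.2 zmed [21.8 27. ] med [640.8   4. ]
rack 704 rect [ 528.6 -399.1] [197.1  74.1] 80.1 zmed [23.5 28.6] med [ 524.1 -397.6]
st 87 rect [ 534.3 -330.4] [28.8 27.1] 44.4 zmed [63.2 88.9] med [ 532.4 -327.2]
st2 92 rect [ 517.2 -455. ] [30.3 24.8] 20.3 zmed [62.2 90. ] med [ 515.6 -452.6]
```

View pics/c1.png

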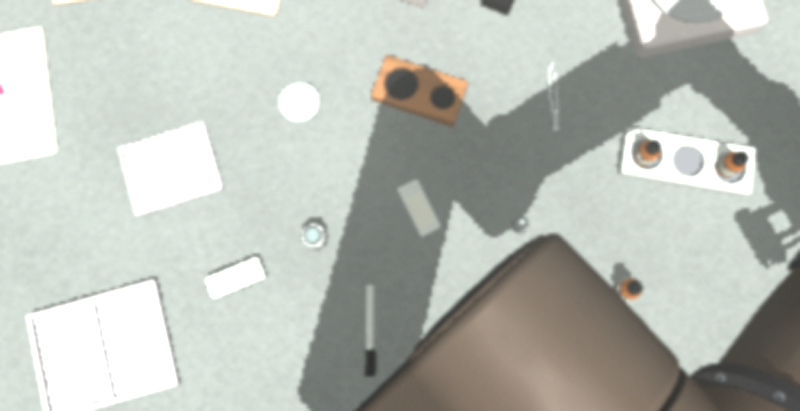

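View pics/c2.png

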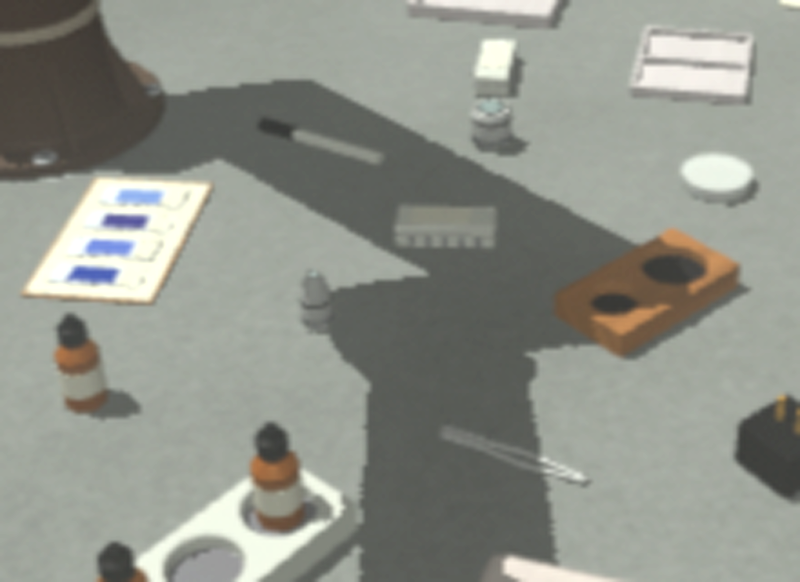

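Crops: both white boxes (top 270,361 and 395,314) measure 84x34x22, so both are mailers. The small tray has two bays, and the block has its large well on the left and the small one on the right. Next I refine the tray, wells and rack place.

Run:
```python
from h import *
a=np.load("top0.npz");p=a["p"];P=cloud("top",a["d"])
z=cv2.medianBlur(P[...,2].astype(np.float32),3)
hsv=cv2.cvtColor(p,cv2.COLOR_RGB2HSV)
def biggest(m,win):
    u,v,R=win;M=np.zeros(m.shape,np.uint8);M[v-R:v+R,u-R:u+R]=m[v-R:v+R,u-R:u+R]
    c=max(cv2.findContours(M,0,cv2.CHAIN_APPROX_NONE)[0],key=cv2.contourArea);return c[:,0].astype(float),cv2.contourArea(c)
def rect(c,z):
    q=ray("top",c,z)[:,:2]*1000;return [np.round(x,1) for x in cv2.minAreaRect(q.astype(np.float32))]
print("bg",p[210,110],"tray",p[184,144],p[190,150])
c,_=biggest((hsv[...,2]>165).astype(np.uint8),(144,184,32));print("tray",rect(c,.011))
m=z[150:222,110:178];Q=P[150:222,110:178][(hsv[150:222,110:178,2]>165)]
print("tray pts mean",Q[:,:2].mean(0))
for n,w,t in(("L",(246,147,10),60),("S",(263,152,8),60)):
    c,A=biggest((hsv[...,2]<t).astype(np.uint8),w);e=cv2.fitEllipse(c.astype(np.float32));print(n,e,ray("top",e[0],.022)*1000,A)
c,A=biggest((hsv[...,2]<170).astype(np.uint8),(371,181,9));e=cv2.fitEllipse(c.astype(np.float32));print("rackmid",e,ray("top",e[0],.024)*1000,A)
go(.350,.285,.12,22-180)
```

```text
bg [157 165 158] tray [225 224 223] [234 233 232]
tray [array([518.7, 396.3]), array([120.7, 142.8]), np.float64(18.2)]
tray pts mean [0.51150378 0.39828391]
L ((246.16102600097656, 147.24192810058594), (8.673829078674316, 11.64183521270752), 51.622596740722656) [[647.58076936  35.35145405  22.        ]] 76.0
S ((263.1509094238281, 152.1920928955078), (7.891355037689209, 8.143906593322754), 107.7475357055664) [[629.23385894 -24.99928852  22.        ]] 48.5
rackmid ((371.0, 180.0), (11.498054504394531, 13.109688758850098), 129.8785400390625) [[ 527.49784727 -400.74808677   24.        ]] 117.0
[-439.5  777.2  106.8] [ 0.001 -0.     0.07 ] t 0.1 w 0.0876272254151144 F [0.7 0.6 0.3] 0.0 q [-47.  21.   1.  -0. -70. -17.]
```

Run:
```python
from h import *
go(.52,-.08,.2,-68)
```

```text
[-432.3  374.7   26.2] [ 1.000e-03  1.000e-03 -1.501e+00] t 0.1 w 0.0876272254151144 F [0.7 0.6 0.3] 0.0 q [-47.  21.   1.  -0. -70. -17.]
```

carry_out --deltas '[[1,[-432,375,26],[0,0,-1.5]],[1,[-432,375,26],[0,0,-1.5]],[1,[-432,375,26],[0,0,-1.5]],[1,[-432,375,26],[0,0,-1.5]],[1,[-432,375,26],[0,0,-1.5]],[1,[-432,375,26],[0,0,-1.5]],[1,[-432,375,26],[0,0,-1.5]],[1,[-432,375,26],[0,0,-1.5]],[1,[-432,375,26],[0,0,-1.5]],[1,[-432,375,26],[0,0,-1.5]],[1,[-432,375,26],[0,0,-1.5]],[1,[-432,375,26],[0,0,-1.5]]]'

```text
time_s: 1.3
tcp_pos: [0.5207, -0.077, 0.2002]
eef_rot: [-180.0, 0.0, -67.9]
contact_force: [-0.2, -0.8, -0.5]
gripper_width: 0.088
gripper_force: 0.0
```

Run:
```python
from h import *
go(.350,.285,.1,-68)
```

```text
[-399.6   22.   100.3] [-0.     0.     0.002] t 1.3 w 0.08795907267906433 F [-0.2 -0.8 -0.5] 0.0 q [ 13.   8. -20.  -0. -62.   9.]
```

carry_out --deltas '[[0.7,[-400,22,60],[0,0,0]],[0.7,[-400,22,60],[0,0,0]],[0.7,[-400,22,60],[0,0,0]],[0.7,[-400,22,60],[0,0,0]],[0.7,[-400,22,60],[0,0,0]],[0.7,[-400,22,60],[0,0,0]],[0.7,[-400,22,60],[0,0,0]],[0.7,[-400,22,60],[0,0,0]],[0.7,[-400,22,60],[0,0,0]],[0.7,[-400,22,100],[0,0,0]],[0.7,[-400,22,140],[0,0,0]],[0.7,[-400,22,140],[0,0,0]]]'

```text
time_s: 2.5
tcp_pos: [0.3478, 0.2791, 0.0566]
eef_rot: [179.6, -0.3, -68.1]
contact_force: [0.6, -0.1, 0.1]
gripper_width: 0.0615
gripper_force: 0.0
```

Run:
```python
from h import *
go(.350,.285,.0105,-68)
```

```text
[-4.9 -4.6 46.1] [ 0.007 -0.005 -0.002] t 2.5 w 0.06146100058743341 F [ 0.6 -0.1  0.1] 0.0 q [ 64.  10. -40.  -0. -40. -42.]
```

carry_out --deltas '[[0.7,[0,0,0],[0,0,0]],[0.7,[0,0,25],[0,0,0]],[0.7,[0,0,40],[0,0,0]],[0.7,[0,0,40],[0,0,0]],[0.7,[0,0,40],[0,0,0]]]'

```text
time_s: 3.0
tcp_pos: [0.3507, 0.2834, 0.0222]
eef_rot: [-179.9, 0.1, -68.1]
contact_force: [0.4, -0.1, 1.0]
gripper_width: 0.0611
gripper_force: 0.0
```

Run:
```python
from h import *
go(.350,.285,.0105,-68)
```

```text
[-1.7  0.1 11.7] [-0.002  0.001 -0.001] t 3.0 w 0.061095228785100854 F [ 0.4 -0.1  1. ] 0.0 q [ 64.  14. -42.   0. -34. -42.]
```

carry_out --deltas '[[0.7,[-1.5,0,11.5],[0,0,0]],[0.7,[-1.5,0,11.5],[0,0,0]],[0,[-1.5,0,11.5],[0,0,0]],[0,[-1.5,0,11.5],[0,0,0]],[0,[-1.5,0,11.5],[0,0,0]],[0,[-1.5,0,11.5],[0,0,0]],[0,[-1.5,0,11.5],[0,0,0]],[0,[-1.5,0,11.5],[0,0,0]],[0,[-1.5,0,-10],[0,0,0]],[0,[-1.5,0,-50],[0,0,0]],[0,[-1.5,0,-80],[0,0,0]],[0,[-1.5,0,-80],[0,0,0]]]' --squeeze 20

```text
time_s: 4.2
tcp_pos: [0.3507, 0.2862, 0.1043]
eef_rot: [-179.7, 0.2, -68.0]
contact_force: [-0.7, 0.6, 0.1]
gripper_width: 0.0339
gripper_force: 20.0
```

Run:
```python
from h import *
t=np.radians(18.2);x=518-38*np.sin(t)*1;y=398+38*np.cos(t)
print(x,y);go(x/1000,y/1000,.09,18.2)
```

```text
506.13127309653515 434.0989379579368
[ -78.9 -199.4   15.8] [-8.000e-03 -1.000e-03 -1.505e+00] t 4.2 w 0.03386962749729836 F [-0.7  0.6  0.1] 19.97199922800064 q [ 64.   6. -36.   0. -47. -42.]
```

carry_out --deltas '[[0,[-79,-199,16],[0,0,-1.505]],[0,[-79,-199,16],[0,0,-1.505]],[0,[-79,-199,16],[0,0,-1.505]],[0,[-79,-199,16],[0,0,-1.505]],[0,[-79,-199,16],[0,0,-1.505]],[0,[-79,-199,16],[0,0,-1.505]],[0,[-79,-199,16],[0,0,-1.505]],[0,[-79,-199,16],[0,0,-1.505]],[0,[-79,-199,16],[0,0,-1.505]],[0,[-79,-199,16],[0,0,-1.505]],[0,[-79,-199,16],[0,0,-1.505]],[0,[-79,-199,16],[0,0,-1.505]]]'

```text
time_s: 5.4
tcp_pos: [0.5041, 0.4313, 0.0837]
eef_rot: [180.0, 0.1, 17.9]
contact_force: [-0.4, 0.1, -0.9]
gripper_width: 0.0338
gripper_force: 20.0
```

Run:
```python
from h import *
go(.506,.434,.016,18.2)
p,d=r.capture("top");np.savez("top1.npz",p=p,d=d)
p2,_=r.capture("scene")
a=cv2.resize(p[100:300,60:420,::-1],(800,444),interpolation=cv2.INTER_CUBIC)
cv2.imwrite("pics/c3.png",a)
```

```text
[ 2.7 -2.1 67.7] [ 0.001  0.001 -0.005] t 5.4 w 0.03378751551900979 F [-0.4  0.1 -0.9] 19.971574544906616 q [ 57.  26. -11.  -0. -53.  51.]
```

View pics/c3.png

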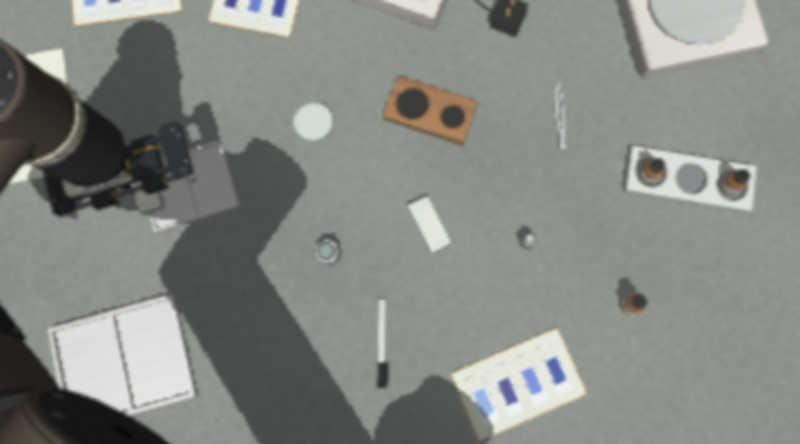

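The view is clear now: block wells at crop (411,103) and (453,117), rack place (691,178), slim lens (527,237), oil bottle (634,302), and the gripper over the left bay. I refine positions from this frame.

Run:
```python
from h import *
a=np.load("top1.npz");p=a["p"];P=cloud("top",a["d"]);s=.45
hsv=cv2.cvtColor(p,cv2.COLOR_RGB2HSV)
def px(x,y): return int(60+x*s),int(100+y*s)
def bl(m,w,R):
    u,v=w;M=np.zeros(m.shape,np.uint8);M[v-R:v+R,u-R:u+R]=m[v-R:v+R,u-R:u+R]
    c=max(cv2.findContours(M,0,cv2.CHAIN_APPROX_NONE)[0],key=cv2.contourArea);return cv2.fitEllipse(c.astype(np.float32))
for n,w,R,t,z in(("L",(411,103),10,75,.022),("S",(453,117),8,75,.022),("rack",(691,178),9,170,.024)):
    e=bl((hsv[...,2]<t).astype(np.uint8),px(*w),R);print(n,np.round(e[1],1),np.round(ray("top",e[0],z)*1000,1))
for n,w,R,lo,hi in [("mailB",(429,222),20,.014,.03),("block",(431,110),30,.017,.029),("rack",(691,178),40,.019,.03),("wide",(327,250),14,.033,.045),("slim",(527,237),14,.04,.055),("slimall",(527,237),14,.012,.055),("oilcap",(634,302),16,.06,.085),("oilall",(634,302),16,.015,.085)]:
    u,v=px(*w);Q=P[v-R:v+R,u-R:u+R].reshape(-1,3);Q=Q[(Q[:,2]>lo)&(Q[:,2]<hi)]
    if len(Q)<4: print(n,len(Q));continue
    c,sz,an=cv2.minAreaRect((Q[:,:2]*1000).astype(np.float32))
    print(n,len(Q),np.round(c,1),np.round(sz,1),round(an,1),"mean",np.round(Q.mean(0)*1000,1),"c",np.round((Q.min(0)+Q.max(0))*500,1))
Q=P[140:215,110:180].reshape(-1,3);Q=Q[(Q[:,2]>.008)&(Q[:,2]<.014)];print("tray",Q[:,0].min(),Q[:,0].max(),Q[:,1].min(),Q[:,1].max())
```

```text
L [11.2 12.1] [[651.   38.8  22. ]]
S [7.7 8.1] [[629.  -25.6  22. ]]
rack [12.3 13.5] [[ 527.8 -400.2   24. ]]
mailB 237 [455.3  12. ] [83.8 33. ] 26.7 mean [455.2  12.1  22.3] c [455.8  10.7  22.3]
block 506 [643.   11.6] [136.3  73.7] 71.3 mean [642.1   9.6  21.7] c [643.   12.8  22.7]
rack 674 [ 528.1 -399.5] [197.9  73.6] 80.4 mean [ 527.6 -396.8   23.7] c [ 528.1 -398.2   24.4]
wide 87 [411. 168.] [31.8 35.3] 36.3 mean [411.1 168.2  38. ] c [410.3 169.7  38.7]
slim 18 [ 429.4 -140.1] [14.1 10.2] 2.0 mean [ 428.2 -140.1   46. ] c [ 429.4 -140.2   46.9]
slimall 43 [ 427.8 -139.7] [20.9 19.1] 84.2 mean [ 427.2 -138.8   37.7] c [ 428.1 -139.7   33.3]
oilcap 35 [ 331.7 -298. ] [19.3 16.7] 88.7 mean [ 331.7 -297.5   69.6] c [ 331.8 -298.1   70.6]
oilall 93 [ 331.6 -296.5] [31.5 27.8] 19.0 mean [ 330.3 -293.7   52.1] c [ 331.3 -297.8   48.7]
tray 0.4208579701668511 0.6644319559668416 0.2739124535963023 0.4635234282593227
```

carry_out --deltas '[[0,[2,-1,0],[0,0,0]],[0,[2,-1,25],[0,0,0]],[0,[2,-1,45],[0,0,0]],[0,[2,-1,50],[0,0,0]],[0,[2,-1,50],[0,0,0]]]'

```text
time_s: 6.0
tcp_pos: [0.5058, 0.4328, 0.0338]
eef_rot: [179.9, 0.1, 18.1]
contact_force: [0.2, -0.3, -0.0]
gripper_width: 0.0335
gripper_force: 20.0
```

Run:
```python
from h import *
go(.506,.434,.016,18.2)
```

```text
[ 0.6 -1.1 17.8] [ 0.001  0.001 -0.001] t 6.0 w 0.03352170502193129 F [ 0.2 -0.3 -0. ] 19.972208440303802 q [ 57.  29. -13.   0. -48.  51.]
```

carry_out --deltas '[[0,[0.5,-1,10],[0,0,0]],[0,[0.5,-1,18.5],[0,0,0]],[0,[0.5,-1,18.5],[0,0,0]],[0.55,[0.5,-1,18.5],[0,0,0]],[0.55,[0.5,-1,18.5],[0,0,0]],[0.55,[0.5,-1,18.5],[0,0,0]],[0.55,[0.5,-1,18.5],[0,0,0]],[0.55,[0.5,-1,18.5],[0,0,0]],[0.55,[0.5,-1,0],[0,0,0]],[0.55,[0.5,-1,-50],[0,0,0]],[0.55,[0.5,-1,-80],[0,0,0]],[0.55,[0.5,-1,-80],[0,0,0]]]'

```text
time_s: 7.2
tcp_pos: [0.5083, 0.4367, 0.1205]
eef_rot: [-179.7, -0.4, 18.2]
contact_force: [0.4, 0.1, 0.6]
gripper_width: 0.0481
gripper_force: 0.0
```

Run:
```python
from h import *
go(.4555,.012,.1,26.4)
```

```text
[-183.1  387.    17.3] [-0.004 -0.008 -0.143] t 7.2 w 0.048086349683844835 F [0.4 0.1 0.6] 0.0 q [ 57.  24.  -8.   0. -57.  51.]
```

carry_out --deltas '[[0.7,[-183,387,17],[0,0,-0.143]],[0.7,[-183,387,17],[0,0,-0.143]],[0.7,[-183,387,17],[0,0,-0.143]],[0.7,[-183,387,17],[0,0,-0.143]],[0.7,[-183,387,17],[0,0,-0.143]],[0.7,[-183,387,17],[0,0,-0.143]],[0.7,[-183,387,17],[0,0,-0.143]],[0.7,[-183,387,17],[0,0,-0.143]],[0.7,[-183,387,17],[0,0,-0.143]],[0.7,[-183,387,17],[0,0,-0.143]],[0.7,[-183,387,60],[0,0,-0.143]],[0.7,[-183,387,60],[0,0,-0.143]]]'

```text
time_s: 8.4
tcp_pos: [0.4502, 0.0085, 0.0514]
eef_rot: [-179.9, 0.4, 26.3]
contact_force: [-1.3, 0.6, 0.3]
gripper_width: 0.0615
gripper_force: 0.0
```

Run:
```python
from h import *
p,d=r.capture("top");np.savez("top2.npz",p=p,d=d)
cv2.imwrite("pics/c4.png",cv2.resize(p[140:240,90:210,::-1],(720,600),interpolation=cv2.INTER_CUBIC))
go(.4555,.012,.0105,26.4)
```

```text
[ 5.3 -0.9 42.7] [-0.     0.005 -0.001] t 8.45 w 0.0613809406028666 F [ 0.8 -0.3  0.4] 0.0 q [ 26.  11. -39.  -0. -40.  90.]
```

View pics/c4.png

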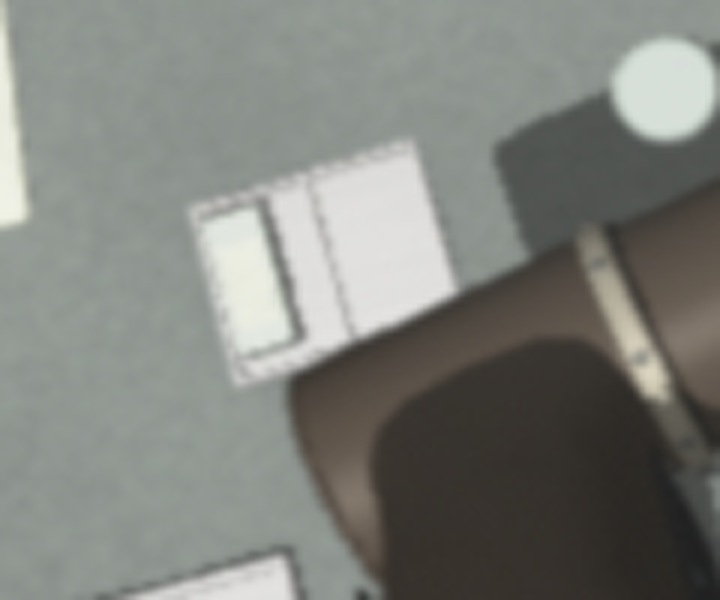

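Mailer A sits in the left bay, inside the walls (crop 210–300, 200–350), and the right bay is empty. On to mailer B.

carry_out --deltas '[[0.7,[3.5,-1,0],[0,0,0]],[0.7,[3.5,-1,25],[0,0,0]],[0.7,[3.5,-1,30],[0,0,0]],[0.7,[3.5,-1,30],[0,0,0]],[0.7,[3.5,-1,30],[0,0,0]]]'

```text
time_s: 8.95
tcp_pos: [0.4563, 0.0124, 0.0256]
eef_rot: [180.0, -0.1, 26.4]
contact_force: [-0.1, -0.1, 1.4]
gripper_width: 0.0611
gripper_force: 0.0
```

Run:
```python
from h import *
go(.4555,.012,.0105,26.4)
a=np.load("top2.npz");P=cloud("top",a["d"])
# mailer in tray: crop scale 6
Q=P[140+34:140+60,90+36:90+50].reshape(-1,3);Q=Q[Q[:,2]>.018];c,s,an=cv2.minAreaRect((Q[:,:2]*1000).astype(np.float32));print(c,s,an,np.percentile(Q[:,2],[5,50,95]))
u=(np.array([[190,210],[410,140],[238,385]])/6+[90,140]-.5);print(ray("top",u,.011)*1000)
```

```text
[-0.9 -0.  15.1] [ 0.    -0.001  0.   ] t 8.95 w 0.06114582791275603 F [-0.1 -0.1  1.4] 0.0 q [ 26.  14. -41.   0. -35.  90.]
(371.765625, 237.84988403320312) (548.052490234375, 72.98949432373047) 55.780670166015625 [0.02217859 0.02654882 0.03059568]
[[550.77691468 477.00442464  11.        ]
 [593.43545732 349.61587184  11.        ]
 [446.31409266 441.69223388  11.        ]]
```

carry_out --deltas '[[0.7,[-1,0,15],[0,0,0]],[0.7,[-1,0,15],[0,0,0]],[0,[-1,0,15],[0,0,0]],[0,[-1,0,15],[0,0,0]],[0,[-1,0,15],[0,0,0]],[0,[-1,0,15],[0,0,0]],[0,[-1,0,15],[0,0,0]],[0,[-1,0,15],[0,0,0]],[0,[-1,0,-10],[0,0,0]],[0,[-1,0,-50],[0,0,0]],[0,[-1,0,-80],[0,0,0]],[0,[-1,0,-80],[0,0,0]]]' --squeeze 20

```text
time_s: 10.15
tcp_pos: [0.4573, 0.0124, 0.1084]
eef_rot: [180.0, -0.4, 26.4]
contact_force: [0.6, -0.6, 0.2]
gripper_width: 0.0333
gripper_force: 20.0
```

Run:
```python
from h import *
go(.5315,.361,.09,18.4)
```

```text
[ 221.4 -279.2   19.8] [ 0.    -0.007  0.14 ] t 10.15 w 0.033325075818874506 F [ 0.6 -0.6  0.2] 19.999921023845673 q [ 26.   6. -36.   0. -48.  90.]
```

carry_out --deltas '[[0,[221,-279,20],[0,0,0.14]],[0,[221,-279,20],[0,0,0.14]],[0,[221,-279,20],[0,0,0.14]],[0,[221,-279,20],[0,0,0.14]],[0,[221,-279,20],[0,0,0.14]],[0,[221,-279,20],[0,0,0.14]],[0,[221,-279,20],[0,0,0.14]],[0,[221,-279,20],[0,0,0.14]],[0,[221,-279,20],[0,0,0.14]],[0,[221,-279,20],[0,0,0.14]],[0,[221,-279,45],[0,0,0.14]],[0,[221,-279,45],[0,0,0.14]]]'

```text
time_s: 11.35
tcp_pos: [0.5271, 0.3567, 0.057]
eef_rot: [179.9, 0.3, 18.2]
contact_force: [-0.7, -0.5, -1.1]
gripper_width: 0.0339
gripper_force: 20.0
```

Run:
```python
from h import *
go(.5315,.361,.0155,18.4)
```

```text
[ 5.7 -2.8 41.4] [ 0.002  0.005 -0.003] t 11.35 w 0.03387820920679636 F [-0.7 -0.5 -1.1] 19.99990940093994 q [ 52.  26. -16.  -0. -49.  57.]
```

carry_out --deltas '[[0,[3,-1,0],[0,0,0]],[0,[3,-1,15],[0,0,0]],[0,[3,-1,25],[0,0,0]],[0,[3,-1,25],[0,0,0]],[0,[3,-1,25],[0,0,0]]]'

```text
time_s: 11.85
tcp_pos: [0.5316, 0.3614, 0.035]
eef_rot: [180.0, -0.0, 18.3]
contact_force: [0.6, 0.5, 0.0]
gripper_width: 0.034
gripper_force: 20.0
```

Run:
```python
from h import *
go(.5315,.361,.0155,18.4)
```

```text
[-0.2  0.4 19.5] [ 0.    -0.    -0.001] t 11.85 w 0.033964086252110066 F [0.6 0.5 0. ] 20.0000461935997 q [ 52.  27. -16.   0. -46.  57.]
```

carry_out --deltas '[[0,[0,0,12],[0,0,0]],[0,[0,0,19.5],[0,0,0]],[0,[0,0,19.5],[0,0,0]],[0.55,[0,0,19.5],[0,0,0]],[0.55,[0,0,19.5],[0,0,0]],[0.55,[0,0,19.5],[0,0,0]],[0.55,[0,0,19.5],[0,0,0]],[0.55,[0,0,19.5],[0,0,0]],[0.55,[0,0,0],[0,0,0]],[0.55,[0,0,-50],[0,0,0]],[0.55,[0,0,-80],[0,0,0]],[0.55,[0,0,-80],[0,0,0]]]'

```text
time_s: 13.05
tcp_pos: [0.5337, 0.3637, 0.1203]
eef_rot: [-179.8, -0.5, 18.4]
contact_force: [1.0, 1.0, 0.7]
gripper_width: 0.0481
gripper_force: 0.0
```

Run:
```python
from h import *
go(.4285,-.14,.12,71)
go(.4285,-.14,.12,-18.7)
```

```text
[-258.8  444.7   -3.5] [ 0.    -0.009 -0.918] t 13.05 w 0.04808795035595519 F [1.  1.  0.7] 0.0 q [ 52.  22. -12.   0. -56.  57.]
[-258.8  444.7   -3.5] [-0.006 -0.007  0.647] t 13.05 w 0.04808795035595519 F [1.  1.  0.7] 0.0 q [ 52.  22. -12.   0. -56.  57.]
```

carry_out --deltas '[[0.6,[-259,445,-3],[0,0,2.22]],[0.6,[-259,445,-3],[0,0,2.22]],[0.6,[-259,445,-3],[0,0,2.22]],[0.6,[-259,445,-3],[0,0,2.22]],[0.6,[-259,445,-3],[0,0,2.22]],[0.6,[-259,445,-3],[0,0,2.22]],[0.6,[-259,445,-3],[0,0,2.22]],[0.6,[-259,445,-3],[0,0,2.22]],[0.6,[-259,445,-3],[0,0,2.22]],[0.6,[-259,445,-3],[0,0,2.22]],[0.6,[-259,445,-3],[0,0,2.22]],[0.6,[-259,445,-3],[0,0,2.22]]]'

```text
time_s: 14.25
tcp_pos: [0.4244, -0.1445, 0.1173]
eef_rot: [180.0, 0.0, -85.4]
contact_force: [-0.2, 0.6, 0.2]
gripper_width: 0.0528
gripper_force: 0.0
```

carry_out --deltas '[[0.6,[0,0,0],[0,0,0.25]],[0.6,[0,0,0],[0,0,0.25]],[0.6,[0,0,0],[0,0,0.25]]]'

```text
time_s: 14.55
tcp_pos: [0.4253, -0.1425, 0.1174]
eef_rot: [180.0, 0.0, -99.2]
contact_force: [0.7, -0.1, -0.4]
gripper_width: 0.0528
gripper_force: 0.0
```

Run:
```python
from h import *
p,d=r.capture("top");np.savez("top3.npz",p=p,d=d)
cv2.imwrite("pics/c5.png",cv2.resize(p[90:290,60:420,::-1],(800,444),interpolation=cv2.INTER_CUBIC))
go(.4285,-.14,.016,-108.7)
```

```text
[ -2.9  -2.7 101.4] [ 0.    -0.     0.169] t 14.6 w 0.052115887726361845 F [0.3 0.1 0.4] 0.0 q [  7.   5. -36.  -0. -49. -16.]
```

View pics/c5.png

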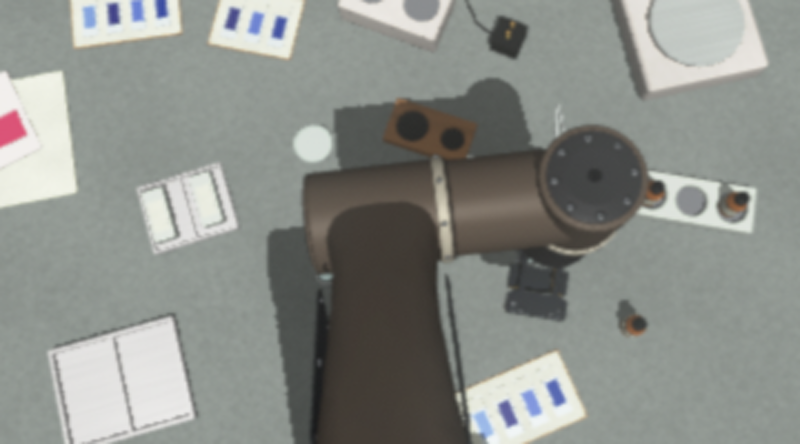

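Both mailers lie in the tray bays (crop 160,217 and 207,198). Descending on the slim lens.

carry_out --deltas '[[0.6,[-3,-3,0],[0,0,0.169]],[0.6,[-3,-3,30],[0,0,0.169]],[0.6,[-3,-3,60],[0,0,0.169]],[0.6,[-3,-3,60],[0,0,0.169]],[0.6,[-3,-3,60],[0,0,0.169]]]'

```text
time_s: 15.1
tcp_pos: [0.4289, -0.14, 0.0577]
eef_rot: [179.9, -0.1, -108.7]
contact_force: [0.3, -0.4, 1.0]
gripper_width: 0.0522
gripper_force: 0.0
```

Run:
```python
from h import *
go(.4285,-.14,.014,-108.7)
```

```text
[ 0.1  0.3 43.7] [ 0.001 -0.001  0.001] t 15.1 w 0.052230012074452506 F [ 0.3 -0.4  1. ] 0.0 q [  7.  11. -39.   0. -40. -26.]
```

carry_out --deltas '[[0.6,[0,0,20],[0,0,0]],[0.6,[0,0,38],[0,0,0]],[0.6,[0,0,44],[0,0,0]],[0.6,[0,0,44],[0,0,0]],[0.4,[0,0,44],[0,0,0]],[0.35,[0,0,44],[0,0,0]],[0.3,[0,0,44],[0,0,0]],[0.25,[0,0,44],[0,0,0]],[0.2,[0,0,44],[0,0,0]],[0,[0,0,44],[0,0,0]],[0,[0,0,44],[0,0,0]],[0,[0,0,44],[0,0,0]]]' --squeeze 20

```text
time_s: 16.3
tcp_pos: [0.4296, -0.1399, 0.014]
eef_rot: [-179.9, 0.0, -108.8]
contact_force: [0.4, 0.7, 6.3]
gripper_width: 0.0233
gripper_force: 20.0
```

carry_out --deltas '[[0,[0,0,-8],[0,0,0]],[0,[0,0,-40],[0,0,0]],[0,[0,0,-70],[0,0,0]],[0,[0,0,-70],[0,0,0]],[0,[0,0,-70],[0,0,0]]]'

```text
time_s: 16.8
tcp_pos: [0.4291, -0.1398, 0.0842]
eef_rot: [-179.9, 0.1, -108.8]
contact_force: [0.1, 0.5, -1.7]
gripper_width: 0.0228
gripper_force: 20.0
```

Run:
```python
from h import *
t=np.radians(71.2);go(.6430-.038*np.cos(t),.012-.038*np.sin(t),.07,-108.8)
```

```text
[-174.6 -153.5   14.6] [-0.001  0.001 -0.   ] t 16.8 w 0.022840645374194384 F [ 0.1  0.5 -1.7] 19.998933745227987 q [  7.   8. -38.  -0. -44. -26.]
```

carry_out --deltas '[[0,[-90,-77,5],[0,0,0]],[0,[-174,-154,5],[0,0,0]],[0,[-174,-154,5],[0,0,0]],[0,[-174,-154,5],[0,0,0]],[0,[-174,-154,5],[0,0,0]],[0,[-174,-154,5],[0,0,0]],[0,[-174,-154,5],[0,0,0]]]'

```text
time_s: 17.5
tcp_pos: [0.6298, -0.0245, 0.0761]
eef_rot: [179.8, -0.1, -108.8]
contact_force: [-0.7, 0.5, -2.4]
gripper_width: 0.0233
gripper_force: 20.0
```

Run:
```python
from h import *
go(.630,-.0248,.0265,-108.8)
p,d=r.capture("scene");cv2.imwrite("pics/c6.png",cv2.resize(p[150:270,230:360,::-1],(650,600),interpolation=cv2.INTER_CUBIC))
```

```text
[ 0.1 -0.5 49.6] [ 0.004 -0.002  0.   ] t 17.5 w 0.023293105583026278 F [-0.7  0.5 -2.4] 19.99897228059126 q [ 15.  24. -15.  -0. -51. -34.]
```

View pics/c6.png

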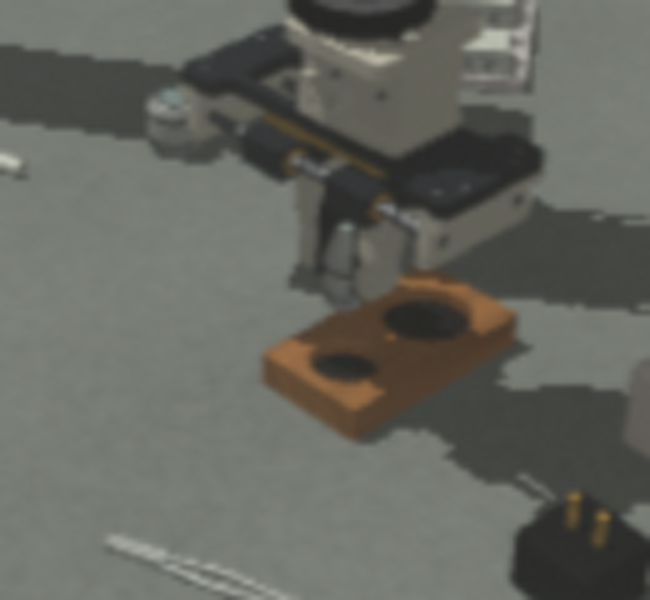

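The slim lens is held upright above the small well (345,365). Lowering it slowly.

carry_out --deltas '[[0,[0,0,20],[0,0,0]],[0,[0,0,38],[0,0,0]],[0,[0,0,44],[0,0,0]],[0,[0,0,46],[0,0,0]],[0,[0,0,47],[0,0,0]],[0,[0,0,48],[0,0,0]],[0,[0,0,48],[0,0,0]]]'

```text
time_s: 18.25
tcp_pos: [0.6312, -0.0248, 0.0312]
eef_rot: [-180.0, 0.0, -108.8]
contact_force: [0.5, -0.7, -1.2]
gripper_width: 0.023
gripper_force: 20.0
```

Run:
```python
from h import *
go(.630,-.0248,.0259,-108.8)
```

```text
[0.4 1.2 5.3] [-0.001  0.001  0.   ] t 18.25 w 0.023043888907461816 F [ 0.5 -0.7 -1.2] 19.99906247248873 q [ 15.  27. -18.   0. -45. -34.]
```

carry_out --deltas '[[0,[0,0.5,3],[0,0,0]],[0,[0,0.5,4],[0,0,0]],[0,[0,0.5,4.5],[0,0,0]],[0,[0,0.5,4.5],[0,0,0]]]'

```text
time_s: 18.65
tcp_pos: [0.6304, -0.0246, 0.0261]
eef_rot: [180.0, -0.0, -108.8]
contact_force: [-0.4, 0.0, 0.2]
gripper_width: 0.0232
gripper_force: 20.0
```

carry_out --deltas '[[0,[0,0,0.5],[0,0,0]],[0,[0,0,1],[0,0,0]],[0,[0,0,1],[0,0,0]]]'

```text
time_s: 18.95
tcp_pos: [0.6304, -0.0246, 0.026]
eef_rot: [-180.0, -0.0, -108.8]
contact_force: [-4.7, 0.6, 8.2]
gripper_width: 0.0233
gripper_force: 20.0
```

carry_out --deltas '[[0,[0,0,-0.7],[0,0,0]],[0.3,[0,0,-0.7],[0,0,0]],[0.36,[0,0,-0.7],[0,0,0]],[0.45,[0,0,-0.7],[0,0,0]],[0.55,[0,0,-0.7],[0,0,0]],[0.55,[0,0,-0.7],[0,0,0]],[0.55,[0,0,-20],[0,0,0]],[0.55,[0,0,-50],[0,0,0]],[0.55,[0,0,-90],[0,0,0]],[0.55,[0,0,-90],[0,0,0]]]'

```text
time_s: 19.95
tcp_pos: [0.634, -0.0243, 0.121]
eef_rot: [-179.5, 0.2, -108.7]
contact_force: [0.9, -0.5, 0.2]
gripper_width: 0.0481
gripper_force: 0.0
```

Run:
```python
from h import *
go(.411,.168,.115,-108.8)
```

```text
[-110.5  273.     4.1] [-0.008  0.004  0.001] t 19.95 w 0.04807214922636976 F [ 0.9 -0.5  0.2] 0.0 q [ 15.  21. -13.   0. -55. -34.]
```

carry_out --deltas '[[0.7,[-109,271,4],[0,0,0]],[0.7,[-109,271,4],[0,0,0]],[0.7,[-109,271,4],[0,0,0]],[0.7,[-109,271,4],[0,0,0]],[0.7,[-109,271,4],[0,0,0]],[0.7,[-109,271,4],[0,0,0]],[0.7,[-109,271,4],[0,0,0]],[0.7,[-109,271,40],[0,0,0]],[0.7,[-109,271,60],[0,0,0]],[0.7,[-109,271,60],[0,0,0]],[0.7,[-109,271,60],[0,0,0]]]'

```text
time_s: 21.05
tcp_pos: [0.4094, 0.1657, 0.0553]
eef_rot: [-180.0, -0.0, -108.8]
contact_force: [-0.5, 0.4, 0.2]
gripper_width: 0.0613
gripper_force: 0.0
```

Run:
```python
from h import *
go(.411,.168,.014,-108.8)
p,d=r.capture("scene");cv2.imwrite("pics/c7.png",cv2.resize(p[120:270,210:360,::-1],(600,600),interpolation=cv2.INTER_CUBIC))
p,d=r.capture("top");np.savez("top4.npz",p=p,d=d);P=cloud("top",d)
Q=P[140:172,235:280].reshape(-1,3);Q=Q[(Q[:,2]>.05)&(Q[:,2]<.07)];print("slim nose",len(Q),Q.mean(0))
```

```text
[-2.7 -0.7 41.3] [-0.    -0.001  0.   ] t 21.05 w 0.06133629786303072 F [-0.5  0.4  0.2] 0.0 q [ 48.  10. -41.   0. -39. -67.]
slim nose 23 [ 0.62665917 -0.02480604  0.05587175]
```

View pics/c7.png

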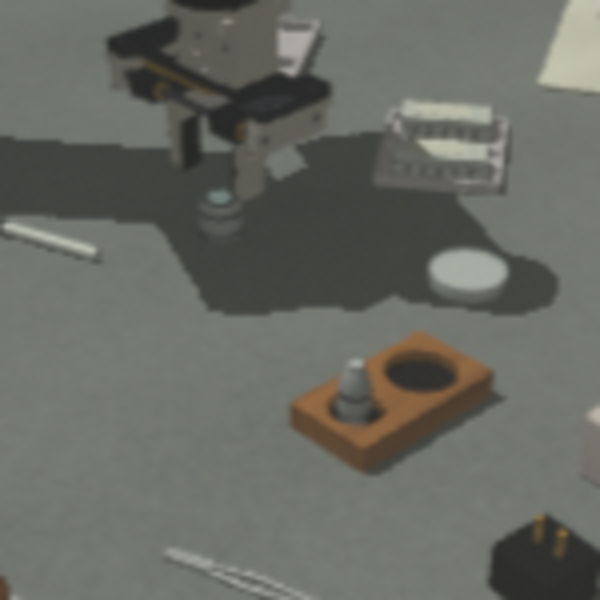

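Slim lens stands upright in the small well (355,395); mailers are flat in the tray. Grasping the wide lens (220,213).

carry_out --deltas '[[0.7,[-2.5,-0.5,0],[0,0,0]],[0.7,[-2.5,-0.5,20],[0,0,0]],[0.7,[-2.5,-0.5,36],[0,0,0]],[0.7,[-2.5,-0.5,41],[0,0,0]],[0.7,[-2.5,-0.5,41],[0,0,0]],[0.55,[-2.5,-0.5,41],[0,0,0]],[0.5,[-2.5,-0.5,41],[0,0,0]],[0.45,[-2.5,-0.5,41],[0,0,0]],[0.4,[-2.5,-0.5,41],[0,0,0]],[0.3,[-2.5,-0.5,41],[0,0,0]],[0.2,[-2.5,-0.5,41],[0,0,0]],[0,[-2.5,-0.5,41],[0,0,0]]]' --squeeze 20

```text
time_s: 22.35
tcp_pos: [0.4109, 0.1685, 0.0146]
eef_rot: [-180.0, 0.1, -108.8]
contact_force: [0.6, -0.6, 6.0]
gripper_width: 0.0365
gripper_force: 20.0
```

carry_out --deltas '[[0,[0,0,0],[0,0,0]],[0,[0,0,-8],[0,0,0]],[0,[0,0,-40],[0,0,0]],[0,[0,0,-85],[0,0,0]],[0,[0,0,-85],[0,0,0]],[0,[0,0,-85],[0,0,0]]]'

```text
time_s: 22.95
tcp_pos: [0.4102, 0.1683, 0.1]
eef_rot: [-180.0, 0.1, -108.8]
contact_force: [0.4, -0.1, -2.5]
gripper_width: 0.0365
gripper_force: 20.0
```

Run:
```python
from h import *
go(.6518,.0397,.095,-108.8)
```

```text
[  43.9 -270.2    5. ] [-0.     0.002 -0.   ] t 22.95 w 0.03649640898894188 F [ 0.4 -0.1 -2.5] 19.999556690454483 q [ 48.   6. -38.  -0. -46. -67.]
```

carry_out --deltas '[[0,[44,-269,5],[0,0,0]],[0,[44,-269,5],[0,0,0]],[0,[44,-269,5],[0,0,0]],[0,[44,-269,5],[0,0,0]],[0,[44,-269,5],[0,0,0]],[0,[44,-269,5],[0,0,0]],[0,[44,-269,5],[0,0,0]],[0,[44,-269,5],[0,0,0]],[0,[44,-269,5],[0,0,0]]]'

```text
time_s: 23.85
tcp_pos: [0.6493, 0.0399, 0.0927]
eef_rot: [179.9, -0.1, -108.8]
contact_force: [-0.7, -0.3, -1.2]
gripper_width: 0.0367
gripper_force: 20.0
```

Run:
```python
from h import *
go(.6518,.0397,.0265,-108.8)
```

```text
[-0.7 -2.6 66.2] [ 0.002 -0.001  0.   ] t 23.85 w 0.036715426988101416 F [-0.7 -0.3 -1.2] 20.000044635962695 q [ 21.  25. -12.  -0. -54. -39.]
```

carry_out --deltas '[[0,[-0.5,-1,20],[0,0,0]],[0,[-0.5,-1,45],[0,0,0]],[0,[-0.5,-1,58],[0,0,0]],[0,[-0.5,-1,62],[0,0,0]],[0,[-0.5,-1,62],[0,0,0]],[0,[-0.5,-1,62],[0,0,0]]]'

```text
time_s: 24.45
tcp_pos: [0.6524, 0.0403, 0.0331]
eef_rot: [-179.9, 0.0, -108.8]
contact_force: [0.9, 0.4, -2.0]
gripper_width: 0.037
gripper_force: 20.0
```

Run:
```python
from h import *
go(.6518,.0397,.0266,-108.8)
```

```text
[0.8 0.4 6.5] [-0.001  0.001  0.001] t 24.45 w 0.03699109720619693 F [ 0.9  0.4 -2. ] 19.99975632643327 q [ 21.  28. -15.   0. -47. -39.]
```

carry_out --deltas '[[0,[0,0,3],[0,0,0]],[0,[0,0,5],[0,0,0]],[0,[0,0,5.5],[0,0,0]],[0,[0,0,5.5],[0,0,0]]]'

```text
time_s: 24.85
tcp_pos: [0.6519, 0.0399, 0.0268]
eef_rot: [-180.0, 0.0, -108.8]
contact_force: [-0.4, 0.8, -1.0]
gripper_width: 0.0371
gripper_force: 20.0
```

carry_out --deltas '[[0,[0,0,0.5],[0,0,0]],[0,[0,0,1],[0,0,0]],[0,[0,0,1],[0,0,0]]]'

```text
time_s: 25.15
tcp_pos: [0.652, 0.0399, 0.0267]
eef_rot: [-180.0, 0.0, -108.8]
contact_force: [-3.9, 1.0, 7.9]
gripper_width: 0.0369
gripper_force: 20.0
```

Contact made; releasing.

carry_out --deltas '[[0,[0,0,-0.7],[0,0,0]],[0.44,[0,0,-0.7],[0,0,0]],[0.5,[0,0,-0.7],[0,0,0]],[0.57,[0,0,-0.7],[0,0,0]],[0.64,[0,0,-0.7],[0,0,0]],[0.64,[0,0,-0.7],[0,0,0]],[0.64,[0,0,-0.7],[0,0,0]],[0.64,[0,0,-20],[0,0,0]],[0.64,[0,0,-50],[0,0,0]],[0.64,[0,0,-100],[0,0,0]],[0.64,[0,0,-100],[0,0,0]],[0.64,[0,0,-100],[0,0,0]]]'

```text
time_s: 26.35
tcp_pos: [0.6528, 0.0403, 0.1274]
eef_rot: [-179.8, 0.1, -108.8]
contact_force: [-0.3, 0.4, -0.8]
gripper_width: 0.0561
gripper_force: 0.0
```

Run:
```python
from h import *
go(.331,-.298,.15,-99.7)
```

```text
[423.8 195.5 -24.1] [-0.003  0.002 -0.159] t 26.35 w 0.056061473093378195 F [-0.3  0.4 -0.8] 0.0 q [ 21.  23. -10.  -0. -57. -39.]
```

carry_out --deltas '[[0.64,[424,195,-24],[0,0,-0.159]],[0.64,[424,195,-24],[0,0,-0.159]],[0.64,[424,195,-24],[0,0,-0.159]],[0.64,[424,195,-24],[0,0,-0.159]],[0.64,[424,195,-24],[0,0,-0.159]],[0.64,[424,195,-24],[0,0,-0.159]],[0.64,[424,195,-24],[0,0,-0.159]],[0.64,[424,195,-24],[0,0,-0.159]],[0.64,[424,195,-24],[0,0,-0.159]],[0.64,[424,195,-24],[0,0,-0.159]],[0.64,[424,195,-24],[0,0,-0.159]],[0.64,[424,195,-24],[0,0,-0.159]]]'

```text
time_s: 27.55
tcp_pos: [0.3301, -0.2987, 0.1489]
eef_rot: [179.9, 0.0, -99.8]
contact_force: [-0.3, 0.0, -0.9]
gripper_width: 0.056
gripper_force: 0.0
```

Run:
```python
from h import *
go(.3315,-.2985,.09,-99.7)
p,d=r.capture("scene");cv2.imwrite("pics/c8.png",cv2.resize(p[170:340,110:350,::-1],(800,567),interpolation=cv2.INTER_CUBIC))
```

```text
[-0.4 -1.4 58.9] [ 0.001  0.    -0.001] t 27.55 w 0.05603412333012992 F [-0.3  0.  -0.9] 0.0 q [-17.   3. -33.  -0. -54.   7.]
```

View pics/c8.png

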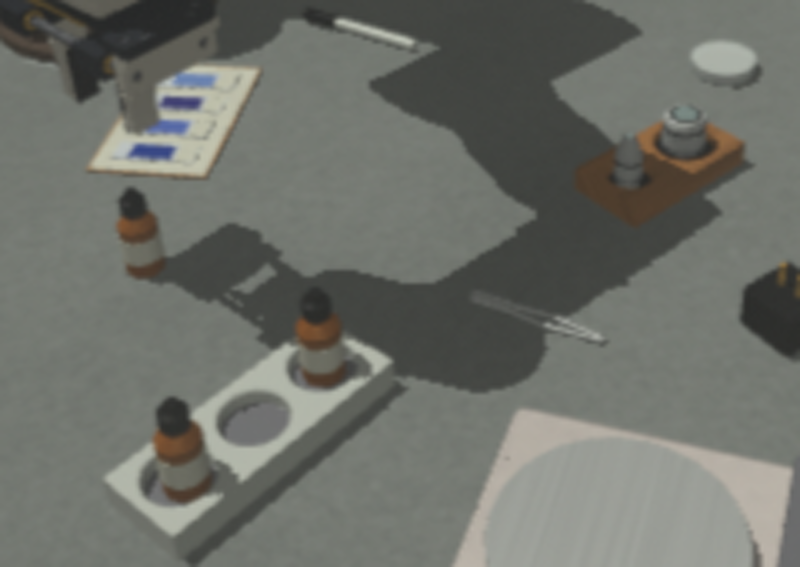

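Both lenses stand in their wells (628,165 and 686,135). Now the oil bottle (140,235).

carry_out --deltas '[[0.64,[-0.4,-1,30],[0,0,0]],[0.64,[-0.4,-1,70],[0,0,0]],[0.64,[-0.4,-1,90],[0,0,0]],[0.64,[-0.4,-1,90],[0,0,0]],[0.64,[-0.4,-1,90],[0,0,0]]]'

```text
time_s: 28.1
tcp_pos: [0.3324, -0.298, 0.0597]
eef_rot: [179.9, -0.0, -99.6]
contact_force: [-0.2, -0.4, 0.2]
gripper_width: 0.0561
gripper_force: 0.0
```

Run:
```python
from h import *
go(.3315,-.2985,.021,-99.7)
```

```text
[ 0.6  0.7 38.7] [ 0.001 -0.     0.002] t 28.1 w 0.05609553196419149 F [-0.2 -0.4  0.2] 0.0 q [-16.  10. -40.   0. -40.   7.]
```

carry_out --deltas '[[0.64,[0.5,0.5,20],[0,0,0]],[0.64,[0.5,0.5,34],[0,0,0]],[0.64,[0.5,0.5,38.5],[0,0,0]],[0.64,[0.5,0.5,38.5],[0,0,0]],[0.52,[0.5,0.5,38.5],[0,0,0]],[0.46,[0.5,0.5,38.5],[0,0,0]],[0.41,[0.5,0.5,38.5],[0,0,0]],[0.36,[0.5,0.5,38.5],[0,0,0]],[0.3,[0.5,0.5,38.5],[0,0,0]],[0.2,[0.5,0.5,38.5],[0,0,0]],[0,[0.5,0.5,38.5],[0,0,0]],[0,[0.5,0.5,38.5],[0,0,0]]]' --squeeze 15

```text
time_s: 29.3
tcp_pos: [0.3317, -0.299, 0.0214]
eef_rot: [-179.9, -0.0, -99.7]
contact_force: [0.9, 0.7, 6.1]
gripper_width: 0.0315
gripper_force: 15.0
```

carry_out --deltas '[[0,[0,0,-8],[0,0,0]],[0,[0,0,-40],[0,0,0]],[0,[0,0,-85],[0,0,0]],[0,[0,0,-125],[0,0,0]],[0,[0,0,-125],[0,0,0]],[0,[0,0,-125],[0,0,0]]]'

```text
time_s: 29.9
tcp_pos: [0.3311, -0.2987, 0.147]
eef_rot: [-179.9, 0.0, -99.7]
contact_force: [-0.7, -0.4, -1.5]
gripper_width: 0.0313
gripper_force: 15.0
```

Run:
```python
from h import *
go(.528,-.3997,.14,-99.7)
```

```text
[  66.4 -211.1    7.4] [-0.002  0.    -0.   ] t 29.9 w 0.03130922181929896 F [-0.7 -0.4 -1.5] 14.999817644711584 q [-17.   3. -34.  -0. -54.   7.]
```

carry_out --deltas '[[0,[66,-210,7],[0,0,0]],[0,[66,-210,7],[0,0,0]],[0,[66,-210,7],[0,0,0]],[0,[66,-210,7],[0,0,0]],[0,[66,-210,7],[0,0,0]],[0,[66,-210,7],[0,0,0]],[0,[66,-210,7],[0,0,0]],[0,[66,-210,7],[0,0,0]]]'

```text
time_s: 30.7
tcp_pos: [0.5256, -0.3985, 0.138]
eef_rot: [179.9, 0.0, -99.7]
contact_force: [-0.6, -0.5, -0.4]
gripper_width: 0.0313
gripper_force: 15.0
```

Run:
```python
from h import *
go(.528,-.3997,.0336,-99.7)
p,d=r.capture("scene");cv2.imwrite("pics/c9.png",cv2.resize(p[170:350,110:290,::-1],(600,600),interpolation=cv2.INTER_CUBIC))
```

```text
[  0.8  -2.8 104.4] [0.002 0.001 0.   ] t 30.7 w 0.03127955885744227 F [-0.6 -0.5 -0.4] 14.999884937424213 q [-20.  23.  -8.  -0. -59.  11.]
```

View pics/c9.png

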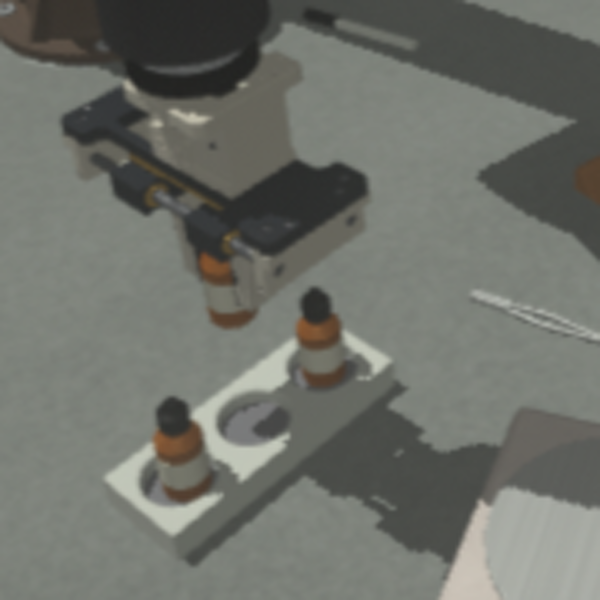

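The bottle is upright above the middle place (255,420). Lowering.

carry_out --deltas '[[0,[0.5,-1,20],[0,0,0]],[0,[0.5,-1,50],[0,0,0]],[0,[0.5,-1,80],[0,0,0]],[0,[0.5,-1,96],[0,0,0]],[0,[0.5,-1,98],[0,0,0]],[0,[0.5,-1,98],[0,0,0]],[0,[0.5,-1,98],[0,0,0]]]'

```text
time_s: 31.45
tcp_pos: [0.5286, -0.4002, 0.0428]
eef_rot: [-179.9, -0.0, -99.7]
contact_force: [-0.9, -0.1, -1.5]
gripper_width: 0.0316
gripper_force: 15.0
```

Run:
```python
from h import *
go(.528,-.3997,.0334,-99.7)
```

```text
[-0.4  0.7  9.4] [-0.002 -0.001  0.001] t 31.45 w 0.03160409170508298 F [-0.9 -0.1 -1.5] 14.999876040383242 q [-20.  28. -13.   0. -48.  11.]
```

carry_out --deltas '[[0,[0,0.5,4],[0,0,0]],[0,[0,0.5,7],[0,0,0]],[0,[0,0.5,8.5],[0,0,0]],[0,[0,0.5,8.5],[0,0,0]],[0,[0,0.5,8.5],[0,0,0]]]'

```text
time_s: 31.95
tcp_pos: [0.5276, -0.3999, 0.0335]
eef_rot: [-180.0, -0.0, -99.7]
contact_force: [-1.8, 1.9, 5.7]
gripper_width: 0.0314
gripper_force: 15.0
```

carry_out --deltas '[[0,[0,0,0.5],[0,0,0]],[0,[0,0,1],[0,0,0]],[0,[0,0,1],[0,0,0]]]'

```text
time_s: 32.25
tcp_pos: [0.5276, -0.3999, 0.0335]
eef_rot: [-180.0, -0.0, -99.7]
contact_force: [-3.8, 3.8, 12.0]
gripper_width: 0.0316
gripper_force: 15.0
```

carry_out --deltas '[[0,[0,0,-1],[0,0,0]],[0,[0,0,-1],[0,0,0]],[0.38,[0,0,-1],[0,0,0]],[0.45,[0,0,-1],[0,0,0]],[0.52,[0,0,-1],[0,0,0]],[0.58,[0,0,-1],[0,0,0]],[0.58,[0,0,-1],[0,0,0]],[0.58,[0,0,-20],[0,0,0]],[0.58,[0,0,-50],[0,0,0]],[0.58,[0,0,-90],[0,0,0]],[0.58,[0,0,-130],[0,0,0]],[0.58,[0,0,-130],[0,0,0]]]'

```text
time_s: 33.45
tcp_pos: [0.5304, -0.4017, 0.1684]
eef_rot: [-179.4, -0.2, -99.6]
contact_force: [-0.2, -0.2, 0.4]
gripper_width: 0.051
gripper_force: 0.0
```

carry_out --deltas '[[0.58,[60,60,-30],[0,0,0]],[0.58,[60,120,-30],[0,0,0]],[0.58,[60,120,-30],[0,0,0]],[0.58,[60,120,-30],[0,0,0]],[0.58,[60,120,-30],[0,0,0]],[0.58,[60,120,-30],[0,0,0]],[0.58,[60,120,-30],[0,0,0]]]'

```text
time_s: 34.15
tcp_pos: [0.3999, -0.4386, 0.191]
eef_rot: [180.0, 0.0, -99.6]
contact_force: [0.5, 0.0, -0.1]
gripper_width: 0.0507
gripper_force: 0.0
```

Run:
```python
from h import *
print(r.get_state()["tcp_pos"])
p,d=r.capture("scene");cv2.imwrite("pics/c10.png",cv2.resize(p[130:350,110:370,::-1],(709,600),interpolation=cv2.INTER_CUBIC))
```

```text
[ 0.39990624 -0.43856645  0.19104487]
```

View pics/c10.png

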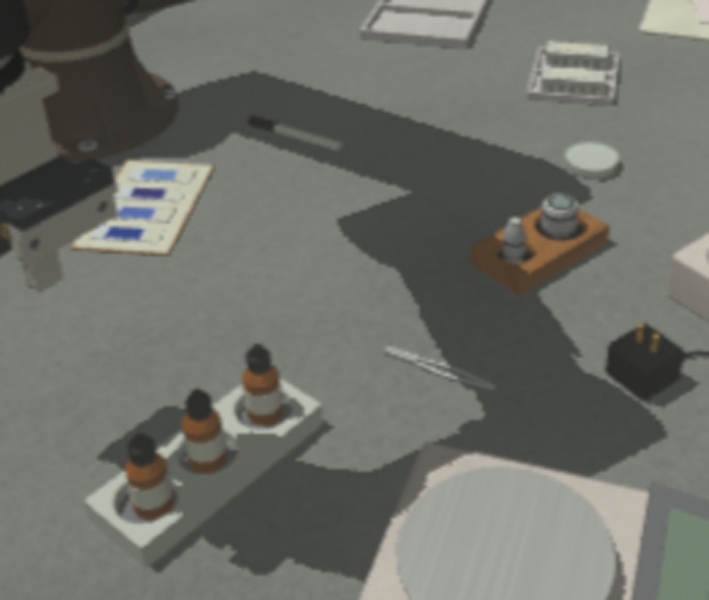

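All five items are in place: three bottles in the rack (middle one at 203,430), both lenses standing in the wells (515,240 and 558,215), and the mailers flat in the small tray (575,68). The gripper is clear of everything.

```bash
python3 -c "
from plant import r
print(r.close_job())"
```

```text
the job is handed in; nothing more can be done
None
```

I handed the job in at about 34 s, in the order asked: both mailers lie flat in the smaller tray, both objectives stand upright in their wells, and the oil bottle stands in the middle of the rack between the two stain bottles (last picture); no verdict was returned.

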